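# Start the forge blower and bring it up four clicks

## Task

Start the forge blower with the green button, then turn its speed dial up (clockwise) exactly four clicks from where it stands, pushing the dial's blade round with a fingertip rather than pinching it and without going past the fourth click. Take the hand away with the dial resting in that click; leave the red stop button and the smithing things around the box alone.

Things in the scene. Friction and masses are not known exactly. Their poses are not given: they have to be found in the camera images.
- controller: Forge blower controller: green steel box, grey lid, bolted to the bench. 240 mm (its x) by 180 mm (y), lid top 92 mm above the bench; foot rails stick out 20 mm at the sides. Origin: centre of the underside, z up. In its frame the dial axis is at x +45, y 0, the green button at x -78, y +45, the red one at x -78, y -45 (mm). A flat round scale plate, 124 mm wide, 1.2 mm thick, lies under the dial.
- dial_axis (a point): Point on the dial's vertical axis, 17 mm above the lid (mid-height of the blade). The dial is a black knob: round hub of 46 mm diameter (54 mm skirt at its foot), top 26 mm above the lid, with one finger blade out to one side, its pointer.
- dial_tip (a point): Point in the middle of the dial's blade, 45 mm from the axis, 17 mm above the lid; it goes round with the dial, and the direction from dial_axis to it is where the dial points. The blade reaches from the hub to 50 mm from the axis, is 12 to 17 mm thick (thinner outward) and stands 5 to 29 mm above the lid, a white line along its top.
- dial (a joint): Dial angle in rad, growing clockwise seen from above (blower up), 0 to 3.49. Click stops every 0.349 rad (20 degrees) from 0; it starts at rest in one of the first four. At 0 the blade points 1.745 rad counterclockwise from the controller's x. Leaving a stop takes about 0.15 N m (3 to 5 N at 45 mm); past half-way to the next stop it snaps into it, up to 10 degrees ahead of the finger, and stays.
- start_button (a joint): Travel of the green start button in m: 0 up, 0.006 fully down; it counts as pressed beyond 0.004. Springs back when let go; fully down takes 5 N.
- start_button_top (a point): Centre of the top face of the green start button (28 mm diameter), 22 mm above the lid; it stands in a round steel housing (44 mm wide, 12 mm high) and is pressed straight down.
- stop_button (a joint): Travel of the red stop button in m: 0 up, 0.006 fully down. Same size and spring as the green one, in a yellow housing. Not to be pressed.
- stop_button_top (a point): Centre of the top face of the red stop button (28 mm diameter), 22 mm above the lid, in a yellow housing of the same size.
- hammer_grip (a point): Grip point of a loose hammer lying on the bench at the box's right (-y) side, to be left alone.
- flux_tin: Loose flux tin, 66 mm diameter, 75 mm tall, standing at the box's left (+y) side; origin at the centre of its underside. To be left alone.
- wire_brush: Loose wire brush with a wooden handle, on its back with the wires up, 223 mm long (its x), 36 mm wide, 32 mm high, lying at the box's left (+y) side, nearer the robot than the tin; origin under its middle. To be left alone.
- punch: Loose steel hand punch, 135 mm long, 18 mm diameter, lying between the box and the robot; origin on the bench under its middle. To be left alone.

How it is judged (in metres and radians):
On the way, in this order (a step that is already met when the one before it is completed fails the run):
1. the green start button is pressed (more than 4 mm) with the dial still in its first place (value of joint start_button above 0.004 m and distance of dial_tip from where it was at the start of the episode below 0.008 m), for 0.05 s.
2. the dial rests in the fourth click above its start (distance of dial_tip from where it was at the start of the episode between 0.0548 and 0.0608 m and value of joint dial above 1.2 rad), for 0.2 s.
At the end, for the whole second after the job is handed in: The dial rests 80 degrees (four clicks) clockwise of where it started, within 5 degrees; both buttons are up (all of step 2 and velocity of joint dial between -0.1 and 0.1 rad/s and value of joint each of start_button, stop_button below 0.002 m); the robot touches nothing.
It fails at once if the dial goes past the fourth click (more than 90 degrees from its start, the crest to the fifth) (distance of dial_tip from where it was at the start of the episode above 0.0636 m).
It fails at once if the dial is pinched: its left and right sides (of blade or hub) pressed at once with more than 1 N ((contact force between the fingers and dial_c0 above 1 N or contact force between the fingers and dial_c2 above 1 N) and (contact force between the fingers and dial_c1 above 1 N or contact force between the fingers and dial_c3 above 1 N)).
It fails at once if the red stop button is pressed (more than 3 mm) (value of joint stop_button above 0.003 m).
It fails at once if a loose thing (hammer, flux tin, wire brush, punch) is moved by more than 15 mm or lifted (distance of any of hammer_grip, flux_tin, wire_brush, punch from where it was at the start of the episode above 0.015 m).
It also fails if it takes over 48 s, if anything falls off the work surface, if the arm or the gripper's body presses on something with over 40 N, if the wrist force passes 120 N, or if a joint passes its speed limit or range.

## Robot

A 7-joint arm with a two-finger parallel gripper is mounted at the origin on the work surface. World frame = base frame: x ahead of the robot, y to its left, z up, the work surface at z = 0. Lengths are in m, angles in degrees, forces in N, time in s.
With the tool pointing down it reaches from about 0.425 to 0.875 m from the base axis. Payload 4.7 kg.
Tool frame: the origin (TCP) lies on the centre line of the jaws, within the pads' length; the fingertips stand 8 mm ahead of it and the grasp point (between the pads) lies 11 mm behind it; z points along the fingers, x is the direction in which the jaws open and shut, and the axes are right-handed (so a half turn about z gives the same grasp; the last joint's range is limited). The gripper opens to 87 mm and grips with 3 to 60 N. Pads are 19 mm wide; open, the fingers measure 117 mm over their backs; the gripper's body (75 mm by 190 mm) begins 51 mm behind the grasp point.
Start: joints at [-73.906, 18.392, -4.016, 83.108, 1.295, 78.541, -3.26], TCP at [0.171, 0.627, 0.231] pointing down, gripper open.
Joint ranges: [-163.93, 163.93], [-17.29, 119.83], [-79.2, 71.16], [3.27, 140.29], [-89.18, 269.18], [5.43, 117.66], [-154.24, 154.24]. Speed limits (degrees/s): [147.25, 147.25, 180, 180, 180, 180, 180].

## Interface

Orientations are given as [roll, pitch, yaw] about the fixed x, y, z axes, in that order (R = Rz(yaw) Ry(pitch) Rx(roll)).
In Python, from cell import telemetry, read_camera, get_calibration, sign_off gives the robot as it stands. The module is installed in compiled form; this text tells all that it offers.
- The arm moves only by the tool carry_out, never from a script. Its arguments are lists of equal length, an entry for each row: "translation": the shift along the tool's x, y, z in cm, a list of three; "turn": the turn about the tool's z in rad; "gripper": the opening, from 0 (shut) to 1 (fully open). In form: {"translation": [[dx, dy, dz], ...], "turn": [turn, ...], "gripper": [gripper, ...]}. A call has 1 to 5 rows; each row is the pose to reach, as a shift and turn from the pose commanded when the call began, along the tool's axes at that moment; what a row does not reach only later rows make up. A row lasts 1/8 s, in which the tool goes at most 62.5 mm and 10.7 degrees, less where a joint would pass 70% of its speed; a pose out of reach is approached as far as the arm can. A call with a gripper value outside its range is refused whole. The fingers move at their own pace and stop on an object; "squeeze" is the grip in N (left out, the last holds). Time passes only in rows, so rows that repeat a pose let the fingers close. It gives the time, the measured TCP pose, the force and the opening at its end, in the units of the state.
- telemetry.get_obs(): the state, without advancing time (a new reading comes with each control period).
- read_camera(name): name is "scene" or "top" or "wrist"; returns the picture (480x640x3 uint8, red, green, blue); there is no depth.
- get_calibration(name): a dict with "fx", "fy", "cx", "cy" (pixels), "R" (3x3) and "t" (3): a world point X has camera coordinates R X + t. Camera axes: x right, y down, z forward; pixel columns grow to the right and rows downward; lengths in m; the calibration is good to about 2 mm. A picture is of the moment at which its call begins: read the wrist's pose just before it. get_calibration takes no time and is no camera call; for the wrist camera it gives the pose at the moment of the call.
- sign_off(): hands the job in, once; it reports no verdict.
The state is a dict: "time_s": time; "qpos": joint angles; "joint_velocities": joint speeds; "effort": joint torques, N m; "tool_pos": TCP position; "tool_rot": TCP orientation; "force": force on the tool from outside, world axes, zero at the start; "wrist_torque": the same for the moment, N m; "grip_width": finger opening in m.
Only numpy, scipy, OpenCV 4.12 (cv2) and the standard library are available. Lean on these libraries where they do the work, as an engineer would, in place of code of your own. Each camera call takes 0.05 s, during which the arm holds its last target.

## Working session

There is one attempt and no reset: what is moved stays moved. The work goes in short steps, Python scripts to look and compute and a tool call to move; the robot and the scene stay as the last step left them, time stands still between calls to the robot, and variables do not carry over. Pictures are saved under pics/ and viewed, and the job is handed in when it is done.

Besides the shell and the picture viewer there is one more tool, called after "Emit:" as name(argument=value, ...) on one line, values as JSON. carry_out: Moves the arm, as the interface text tells. Its arguments: {"type":"object","properties":{"translation":{"type":"array","items":{"type":"array","items":{"type":"number"}}},"turn":{"type":"array","items":{"type":"number"}},"gripper":{"type":"array","items":{"type":"number"}},"squeeze":{"type":"number"}},"required":["translation","turn","gripper"]}

```bash
mkdir -p pics
python3 - <<'E'
from cell import telemetry, read_camera, get_calibration
import cv2
o=telemetry.get_obs()
print({k:o[k] for k in ('time_s','tool_pos','tool_rot','force','grip_width')})
for n in("top","scene"):
    im=read_camera(n); cv2.imwrite(f"pics/{n}0.png",cv2.cvtColor(im,cv2.COLOR_RGB2BGR)); print(get_calibration(n))
E
```

```text
{'time_s': 0.0, 'tool_pos': array([0.1712942 , 0.6264619 , 0.22945971]), 'tool_rot': array([1.79994708e+02, 1.11380822e-01, 7.47123608e+01]), 'force': array([ 0.21064522, -0.7605201 , -0.19024413]), 'grip_width': 0.0869577108985982}
{'fx': 513.1044822989977, 'fy': 513.1044822989977, 'cx': 314.9986822836747, 'cy': 238.01994505057485, 'R': array([[-0.01933225, -0.99979099,  0.00665118],
       [-0.98932713,  0.01816813, -0.14457435],
       [ 0.1444233 , -0.00937514, -0.98947159]]), 't': array([0.06042351, 0.57639657, 0.95189636])}
{'fx': 442.05622474347115, 'fy': 442.05622474347115, 'cx': 321.20731984142026, 'cy': 239.62617631848312, 'R': array([[ 0.81445815,  0.58012369,  0.01069675],
       [ 0.3547125 , -0.48323603, -0.80041363],
       [-0.45916986,  0.65569768, -0.59935265]]), 't': array([-0.48991972, -0.08348362,  1.2132251 ])}
```

View pics/top0.png

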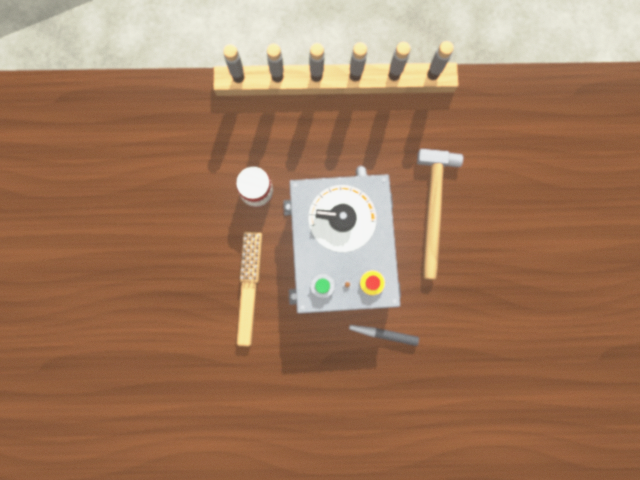

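View pics/scene0.png

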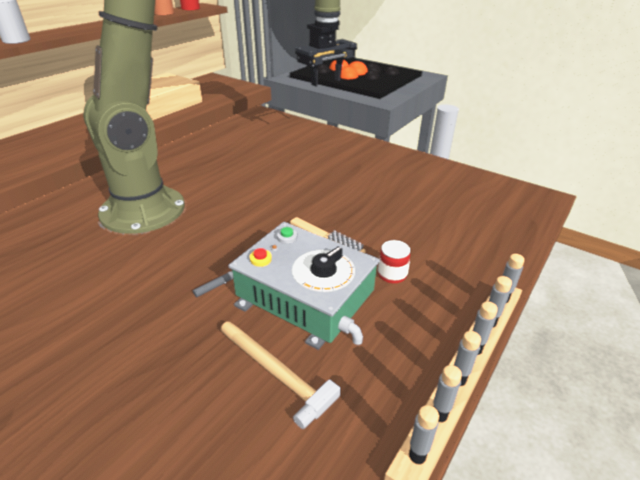

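The top view shows the box at about (345,243), green button (322,286), red (372,283), and the dial hub (343,217) with its blade pointing left to (317,214). I'll zoom in to refine these.

Run:
```python
import cv2
im=cv2.imread("pics/top0.png")
c=im[165:325,270:420]; cv2.imwrite("pics/topz.png",cv2.resize(c,None,fx=3.75,fy=3.75,interpolation=cv2.INTER_CUBIC))
im=cv2.imread("pics/scene0.png")
c=im[210:350,220:390]; cv2.imwrite("pics/scz.png",cv2.resize(c,None,fx=4,fy=4,interpolation=cv2.INTER_CUBIC))
```

```text
(no output)
```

View pics/topz.png

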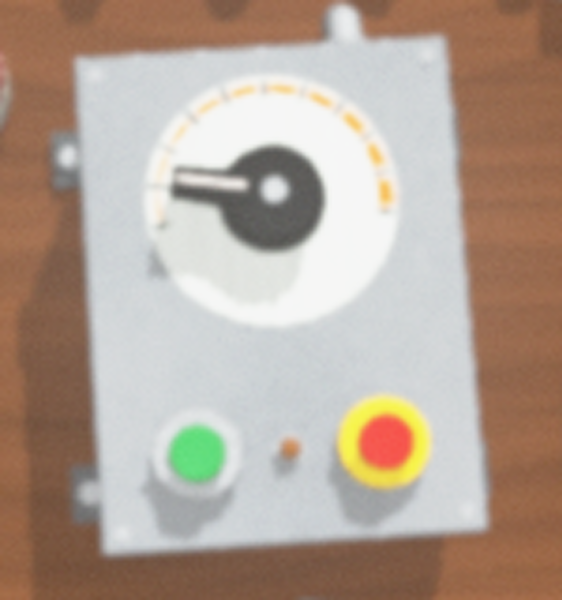

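View pics/scz.png

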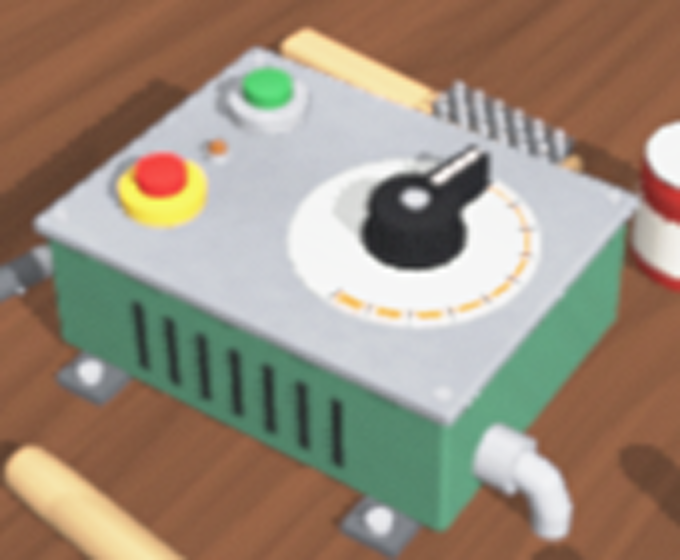

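```bash
cat > h.py <<'E'
import numpy as np
from cell import get_calibration
from scipy.optimize import least_squares
def proj(c,X):
    p=np.asarray(X)@np.array(c['R']).T+c['t']; return np.c_[c['fx']*p[:,0]/p[:,2]+c['cx'],c['fy']*p[:,1]/p[:,2]+c['cy']]
def unproj(c,uv,z):
    R=np.array(c['R']);d=R.T@np.array([(uv[0]-c['cx'])/c['fx'],(uv[1]-c['cy'])/c['fy'],1]);o=-R.T@c['t'];return o+d*(z-o[2])/d[2]
def W(p,X):
    X=np.asarray(X,float);c,s=np.cos(p[2]),np.sin(p[2]);return np.c_[p[0]+c*X[:,0]-s*X[:,1],p[1]+s*X[:,0]+c*X[:,1],X[:,2]]
E
python3 - <<'E'
from h import *
M=np.array([[.12,.09,.092],[.12,-.09,.092],[-.12,-.09,.092],[-.12,.09,.092],[-.078,.045,.114],[-.078,-.045,.114],[.045,0,.118]])
zt=lambda a:(np.array(a,float)+.5)/3.75-.5+[270,165]
zs=lambda a:(np.array(a,float)+.5)/4-.5+[220,210]
T=zt([[75,58],[444,37],[488,528],[103,555],[197,453],[386,442],[274,189]])
S=zs([[637,198],[450,415],[38,222],[262,48],[269,82],[161,168],[414,198]])
ct,cs=get_calibration('top'),get_calibration('scene')
for name,f in (('top',lambda p:proj(ct,W(p,M))-T),('scene',lambda p:proj(cs,W(p,M))-S),('both',lambda p:np.r_[proj(ct,W(p,M))-T,proj(cs,W(p,M))-S])):
    r=least_squares(lambda p:f(p).ravel(),[.5,0,0],loss='soft_l1'); print(name,r.x,np.degrees(r.x[2])); print(np.round(f(r.x),1).tolist())
p=r.x
print('green',W(p,M[4:5]),'red',W(p,M[5:6]),'dial',W(p,M[6:7]))
for a,b in(([178,178],[246,185]),):
    A=unproj(ct,zt(a),.121);B=unproj(ct,zt(b),.121);d=A-B;th=np.arctan2(d[1],d[0])-p[2];print('blade rel deg',np.degrees(th),(100-np.degrees(th))/20)
    ax=W(p,[[.045,0,.121]])[0];d=A-ax;print(np.degrees(np.arctan2(d[1],d[0])-p[2]),np.linalg.norm(d))
E
```

```text
top [ 0.56171832 -0.00224748  0.04237442] 2.4278752011580984
[[1.4, 1.3], [-1.0, 1.2], [-1.9, -0.7], [1.2, -1.7], [-0.1, -0.0], [0.1, -0.2], [0.0, 0.3]]
scene [ 0.56359213 -0.00512493  0.04339933] 2.4865986655994297
[[-0.6, 0.3], [-0.3, -0.3], [1.1, -0.5], [-1.0, 0.7], [-0.0, -0.2], [0.2, 0.0], [0.7, 0.8]]
both [ 0.56222237 -0.00314871  0.04191491] 2.4015476659509956
[[1.9, 1.0], [-0.5, 1.0], [-1.4, -0.9], [1.7, -2.0], [0.4, -0.3], [0.6, -0.5], [0.5, -0.0], [-0.7, -0.4], [-0.4, -1.3], [1.3, -1.4], [-0.8, 0.0], [0.1, -0.9], [0.3, -0.8], [0.7, -0.0]]
green [[0.48240526 0.03854336 0.114     ]] red [[ 0.4861765  -0.05137759  0.114     ]] dial [[ 0.60718285 -0.00126309  0.118     ]]
blade rel deg 80.58210834041938 0.970894582979031
80.81666444225661 0.04721664158482019
```

The box pose fits to within a few mm. The dial stands in click 1: its blade is 80° CCW of the box x axis, so the target is 0°. Next I'll work out the moves to the green button.

```bash
cat >> h.py <<'E'
from cell import telemetry
def mv(x,y,z,yaw=None):
    o=telemetry.get_obs();R0=o['tool_rot'];from scipy.spatial.transform import Rotation as Ro
    R=Ro.from_euler('xyz',R0,degrees=True).as_matrix();d=R.T@(np.array([x,y,z])-o['tool_pos'])*100
    t=0 if yaw is None else -np.radians((yaw-R0[2]+180)%360-180)
    print('shift cm',np.round(d,2),'turn',round(t,3),'rows',np.linalg.norm(d)/6.25,abs(t)/np.radians(10.7))
E
python3 -c "
from h import *
mv(.4824,.0385,.20)"
```

```text
shift cm [-48.52  45.51   3.05] turn 0 rows 10.654993751419797 0.0
```

Emit:
carry_out(translation=[[-4,3.8,0],[-8,7.5,0],[-12.5,11.7,0],[-17,16,0],[-21,19.7,0]], turn=[0,0,0,0,0], gripper=[0,0,0,0,0], squeeze=10)

```text
time_s: 0.72
tool_pos: [0.3071, 0.37, 0.2303]
tool_rot: [180.0, 0.0, 74.7]
force: [0.5, -1.0, 0.4]
grip_width: 0.0453
```

```bash
python3 -c "
from h import *
mv(.4824,.0385,.20)"
```

```text
shift cm [-27.33  25.68   3.04] turn 0 rows 6.020108534926669 0.0
```

Emit:
carry_out(translation=[[-4,3.8,0],[-8,7.5,0],[-12.5,11.7,0],[-17,16,0],[-21,19.7,1]], turn=[0,0,0,0,0], gripper=[0,0,0,0,0])

```text
time_s: 1.35
tool_pos: [0.4418, 0.1159, 0.221]
tool_rot: [179.9, -0.1, 74.7]
force: [0.6, 1.1, -0.1]
grip_width: 0.0014
```

Emit:
carry_out(translation=[[-3,2.8,1],[-6.4,5.9,2],[-6.4,5.9,2],[-6.4,5.9,2]], turn=[0,0,0,0], gripper=[0,0,0,0])

```text
time_s: 1.85
tool_pos: [0.4804, 0.0414, 0.2003]
tool_rot: [-179.9, -0.0, 74.7]
force: [-0.7, -0.7, -0.1]
grip_width: 0.0007
```

Run:
```python
from h import *
from cell import read_camera
import cv2,json
mv(.4824,.0385,.135)
c=get_calibration('wrist'); im=read_camera('wrist'); cv2.imwrite('pics/w1.png',cv2.cvtColor(im,cv2.COLOR_RGB2BGR))
np.savez('w1.npz',**c); print(c, telemetry.get_obs()['tool_pos'])
print(proj(c,[[.4824,.0385,.114],[.607,-.0013,.118]]))
im=read_camera('scene'); cv2.imwrite('pics/s1.png',cv2.resize(cv2.cvtColor(im,cv2.COLOR_RGB2BGR)[130:350,180:420],None,fx=2.5,fy=2.5))
```

```text
shift cm [-0.23  0.28  6.53] turn 0 rows 1.0463744165951407 0.0
{'fx': 355.41189300201427, 'fy': 355.41189300201427, 'cx': 317.2368490212514, 'cy': 238.2898980935106, 'R': array([[ 2.63756519e-01,  9.64589286e-01,  8.42329390e-05],
       [ 9.24837478e-01, -2.52911626e-01,  2.84097428e-01],
       [ 2.74058638e-01, -7.48546468e-02, -9.58795413e-01]]), 't': array([-0.16621274, -0.45930947,  0.2331245 ])} [0.48036209 0.04194662 0.20049433]
[[314.66714081 251.60264005]
 [308.10882986 406.93848319]]
```

View pics/w1.png

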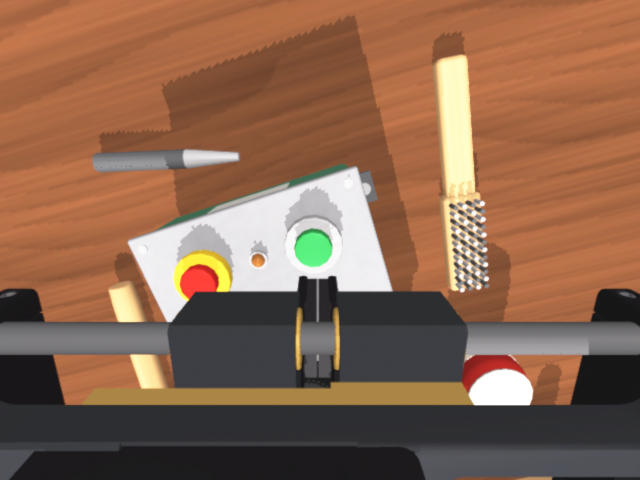

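View pics/s1.png

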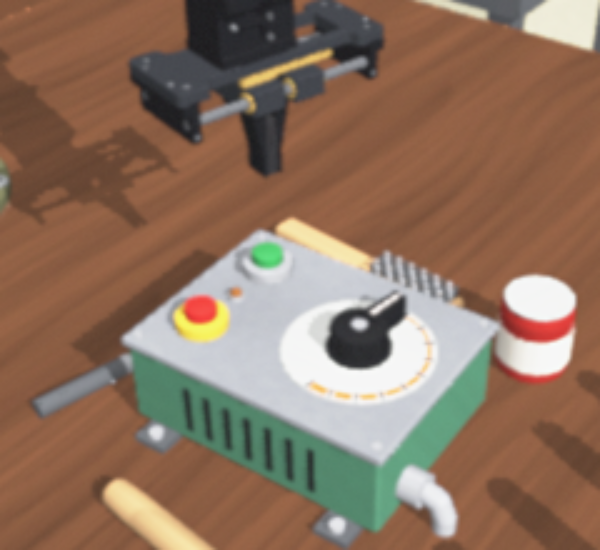

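The wrist picture shows green at (313,247) and red at (199,282), which is near the prediction. I'll measure it precisely.

Run:
```python
from h import *
import cv2
c=dict(np.load('w1.npz')); im=cv2.imread('pics/w1.png'); hsv=cv2.cvtColor(im,cv2.COLOR_BGR2HSV)
for n,lo,hi in (('g',(50,120,120),(80,255,255)),):
    m=cv2.inRange(hsv,lo,hi); m[:225]=0; m[275:]=0
    k,l,st,ce=cv2.connectedComponentsWithStats(m); i=1+st[1:,4].argmax(); print(st[i],ce[i],unproj(c,ce[i],.114))
m=cv2.inRange(hsv,(0,180,150),(6,255,255))|cv2.inRange(hsv,(174,180,150),(180,255,255)); m[300:]=0
k,l,st,ce=cv2.connectedComponentsWithStats(m); i=1+st[1:,4].argmax(); print(st[i],ce[i],unproj(c,ce[i],.114))
```

```text
[ 295  229   37   37 1064] [312.87406015 247.50845865] [0.47910947 0.03808682 0.114     ]
[180 265  38  34 885] [198.4        280.22937853] [ 0.48125939 -0.04920814  0.114     ]
```

Emit:
carry_out(translation=[[-0.3,0.15,3],[-0.3,0.15,6],[-0.3,0.15,7.5],[-0.3,0.15,7.8],[-0.3,0.15,7.8]], turn=[0,0,0,0,0], gripper=[0,0,0,0,0])

```text
time_s: 2.58
tool_pos: [0.482, 0.0378, 0.1233]
tool_rot: [179.9, -0.0, 74.8]
force: [-0.3, -0.0, 0.6]
grip_width: 0.0005
```

Emit:
carry_out(translation=[[0,0,0.3],[0,0,0.55],[0,0,0.55],[0,0,0.55]], turn=[0,0,0,0], gripper=[0,0,0,0])

```text
time_s: 3.08
tool_pos: [0.4825, 0.0377, 0.1178]
tool_rot: [179.9, -0.1, 74.7]
force: [2.5, 0.9, 4.0]
grip_width: 0.0004
```

Run:
```python
from h import *
from cell import read_camera
import cv2
o=telemetry.get_obs();print(o['tool_pos'],o['force'])
im=read_camera('scene'); cv2.imwrite('pics/s2.png',cv2.resize(cv2.cvtColor(im,cv2.COLOR_RGB2BGR)[170:320,220:390],None,fx=3.5,fy=3.5))
```

```text
[0.4825172  0.0376933  0.11781114] [2.50837467 0.86546652 3.95980795]
```

View pics/s2.png

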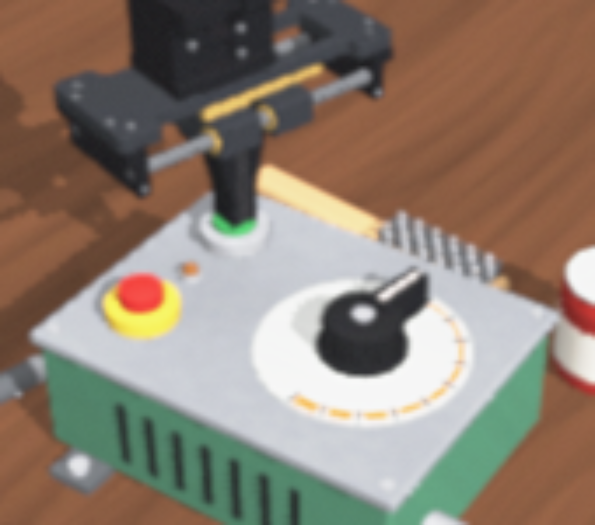

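The fingertip is on the green button, about 4 mm down with 4 N of force. I'll press further so it clearly counts.

Emit:
carry_out(translation=[[0,0,0.2],[0,0,0.3],[0,0,0.3],[0,0,0.3]], turn=[0,0,0,0], gripper=[0,0,0,0])

```text
time_s: 3.62
tool_pos: [0.4826, 0.0377, 0.1162]
tool_rot: [179.9, -0.1, 74.7]
force: [-1.1, 0.6, 16.0]
grip_width: 0.0005
```

The button bottomed out at 16 N with the tip at z = 0.108. Next I'll lift off and go to the near (counterclockwise) side of the blade.

Emit:
carry_out(translation=[[0,0,-1.5],[0,0,-4.5],[0,0,-4.5]], turn=[0,0,0], gripper=[0,0,0])

```text
time_s: 4.0
tool_pos: [0.4818, 0.0372, 0.1602]
tool_rot: [179.9, -0.0, 74.7]
force: [-0.6, 0.5, -0.5]
grip_width: 0.0004
```

Run:
```python
from h import *
o=telemetry.get_obs();print(o['tool_pos'],o['force'])
mv(.587,.050,.158,82.4)
```

```text
[0.48180313 0.03717231 0.1602364 ] [-0.62116574  0.46887695 -0.48749311]
shift cm [4.01 9.81 0.24] turn -0.134 rows 1.6959949014415239 0.719425151308561
```

Emit:
carry_out(translation=[[1.4,3.3,0],[2.8,6.6,0],[4.0,9.8,0],[4.0,9.8,0],[4.0,9.8,0]], turn=[-0.05,-0.1,-0.134,-0.134,-0.134], gripper=[0,0,0,0,0])

```text
time_s: 4.62
tool_pos: [0.5849, 0.0496, 0.1575]
tool_rot: [-179.8, 0.1, 82.3]
force: [-0.3, -0.6, -0.6]
grip_width: 0.0005
```

Run:
```python
from h import *
from cell import read_camera
import cv2
o=telemetry.get_obs();print(o['tool_pos'],o['tool_rot'],o['force'])
mv(.587,.050,.113,82.4)
im=read_camera('scene'); cv2.imwrite('pics/s3.png',cv2.resize(cv2.cvtColor(im,cv2.COLOR_RGB2BGR)[190:310,240:390],None,fx=4,fy=4))
im=read_camera('top'); cv2.imwrite('pics/t3.png',cv2.resize(cv2.cvtColor(im,cv2.COLOR_RGB2BGR)[165:325,270:420],None,fx=3.75,fy=3.75))
```

```text
[0.58487014 0.04956918 0.15754734] [-1.79805390e+02  8.40722573e-02  8.23413127e+01] [-0.33445248 -0.56590225 -0.596522  ]
shift cm [0.08 0.22 4.45] turn -0.001 rows 0.7136049395378826 0.005484798695984784
```

View pics/s3.png

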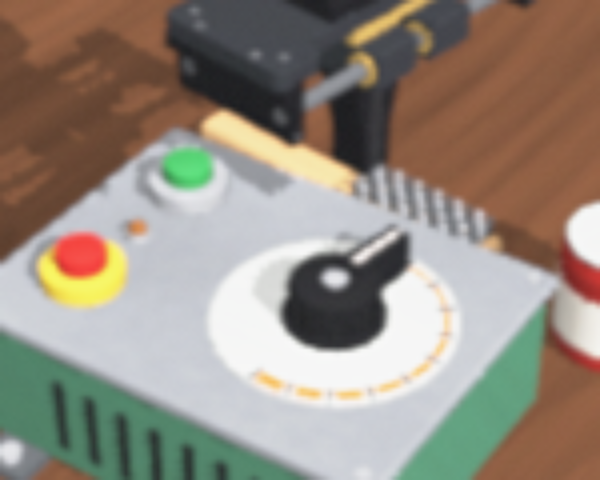

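View pics/t3.png

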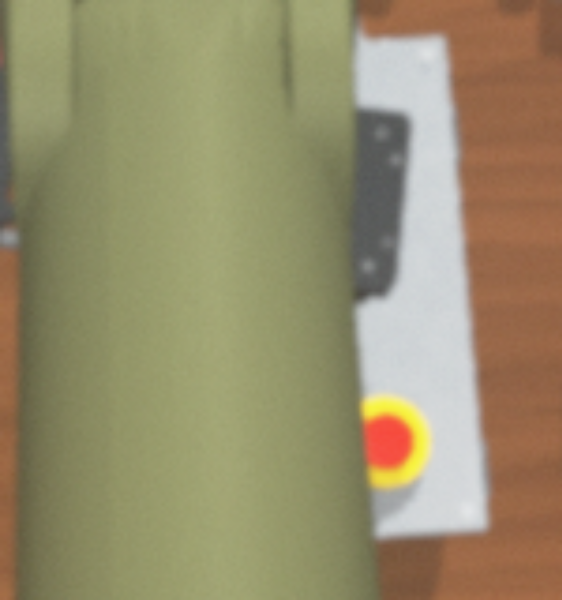

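The scene view shows the finger behind the blade, clear of it, and both buttons up. The top camera is blocked by the arm, so I'll use the scene camera. Descending now.

Emit:
carry_out(translation=[[0,0,1.5],[0,0,3],[0,0,4.4],[0,0,4.4],[0,0,4.4]], turn=[0,0,0,0,0], gripper=[0,0,0,0,0])

```text
time_s: 5.35
tool_pos: [0.5867, 0.0501, 0.1152]
tool_rot: [180.0, 0.0, 82.4]
force: [0.5, 0.5, 0.7]
grip_width: 0.0005
```

```bash
cat >> h.py <<'E'
def snap(n):
    from cell import read_camera
    import cv2
    o=telemetry.get_obs();print(o['time_s'],o['tool_pos'],o['tool_rot'][2],o['force'])
    im=read_camera('scene'); cv2.imwrite(f'pics/{n}.png',cv2.resize(cv2.cvtColor(im,cv2.COLOR_RGB2BGR)[190:310,240:390],None,fx=4,fy=4,interpolation=cv2.INTER_CUBIC))
def tgt(psi,r=.048,gap=.016,z=.113,dyaw=0):
    "finger behind blade whose pointing is psi deg (world)"
    a=np.radians(psi);u=np.array([np.cos(a),np.sin(a)]);n=np.array([u[1],-u[0]]);q=np.array([.6065,-.001])+r*u-gap*n
    print('psi',psi,np.round(q,4),end=' ');mv(q[0],q[1],z,psi+dyaw)
E
python3 - <<'E'
from h import *
snap('s4')
for a in (82.4,72.4,62.4): tgt(a)
E
```

```text
5.35 [0.58671027 0.0501193  0.11516805] 82.3881199524444 [0.46589241 0.45267737 0.67451836]
psi 82.4 [0.597  0.0487] shift cm [-0.01  1.02  0.25] turn -0.0 rows 0.1673878179988558 0.0009005924918416351
psi 72.4 [0.6058 0.0496] shift cm [0.19 1.87 0.25] turn 0.174 rows 0.30403967313953756 0.9336788467604948
psi 62.4 [0.6146 0.049 ] shift cm [0.24 2.75 0.25] turn 0.349 rows 0.44425305012494365 1.8682582860128314
```

View pics/s4.png

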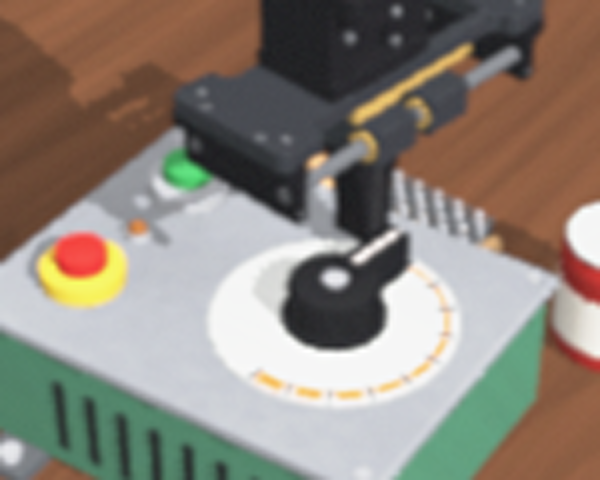

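The finger is down just behind the blade. I'll move in to contact gently, then push the first click.

Emit:
carry_out(translation=[[0,0.5,0.1],[0,1.0,0.2],[0.1,1.4,0.2],[0.15,1.75,0.2],[0.15,1.75,0.2]], turn=[0,0,0.08,0.15,0.15], gripper=[0,0,0,0,0])

```text
time_s: 6.02
tool_pos: [0.6046, 0.0493, 0.1131]
tool_rot: [180.0, 0.0, 73.8]
force: [0.3, -0.1, -0.2]
grip_width: 0.0003
```

Run:
```python
from h import *
snap('s5')
for a in (72.4,67.4,62.4,52.4): tgt(a)
```

```text
6.025 [0.60462012 0.04931036 0.11309468] 73.8472346976138 [ 0.28299791 -0.13202483 -0.20110836]
psi 72.4 [0.6058 0.0496] shift cm [0.08 0.12 0.01] turn 0.026 rows 0.022673068928336603 0.13738793778725852
psi 67.4 [0.6102 0.0495] shift cm [0.19 0.55 0.01] turn 0.113 rows 0.09231481562642148 0.6046776574134268
psi 62.4 [0.6146 0.049 ] shift cm [0.26 0.98 0.01] turn 0.2 rows 0.16236977482899845 1.071967377039595
psi 52.4 [0.6231 0.0468] shift cm [0.29 1.86 0.01] turn 0.375 rows 0.3015505020824884 2.0065468162919315
```

View pics/s5.png

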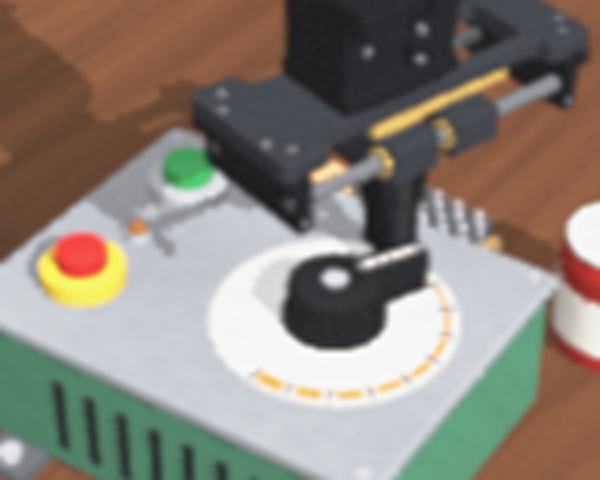

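The blade has moved on and there is no force on the tool. I'll check the angle by projecting candidate white lines.

```bash
cat >> h.py <<'E'
def lines():
    cs=get_calibration('scene')
    for k in range(6):
        a=np.radians(82.4-20*k);u=np.array([np.cos(a),np.sin(a)])
        P=[[.6065+r*u[0],-.001+r*u[1],.121] for r in (0.02,.05)]
        print(k,np.round((proj(cs,P)-[240,190])*4).tolist())
E
python3 -c "
from h import *
lines()"
```

```text
0 [[362.0, 252.0], [402.0, 226.0]]
1 [[371.0, 260.0], [424.0, 243.0]]
2 [[375.0, 268.0], [436.0, 264.0]]
3 [[375.0, 277.0], [436.0, 287.0]]
4 [[369.0, 286.0], [423.0, 308.0]]
5 [[360.0, 292.0], [399.0, 325.0]]
```

One click is done: the line matches k=1. Pushing the second.

Emit:
carry_out(translation=[[0.19,0.55,0],[0.26,0.98,0],[0.29,1.45,0],[0.29,1.9,0],[0.29,1.9,0]], turn=[0.11,0.2,0.29,0.375,0.375], gripper=[0,0,0,0,0])

```text
time_s: 6.7
tool_pos: [0.6233, 0.0465, 0.1131]
tool_rot: [180.0, 0.0, 52.4]
force: [0.3, -0.3, -0.4]
grip_width: 0.0005
```

Run:
```python
from h import *
snap('s6')
for a in (52.4,47.4,42.4,37.4,32.4): tgt(a)
```

```text
6.7 [0.62334085 0.04652272 0.11307051] 52.40083704865808 [ 0.29103745 -0.28080168 -0.43114137]
psi 52.4 [0.6231 0.0468] shift cm [ 0.02 -0.02  0.  ] turn 0.001 rows 0.0036689021234505115 0.002754760020960055
psi 47.4 [0.6272 0.0452] shift cm [0.14 0.41 0.  ] turn 0.088 rows 0.06890727561653637 0.4700444796471283
psi 42.4 [0.6312 0.0432] shift cm [0.22 0.84 0.  ] turn 0.175 rows 0.13922016616749053 0.9373341992732966
psi 37.4 [0.6349 0.0409] shift cm [0.27 1.28 0.  ] turn 0.262 rows 0.2092945604908598 1.404623918899465
psi 32.4 [0.6385 0.0382] shift cm [0.27 1.72 0.  ] turn 0.35 rows 0.2789770992990088 1.871913638525633
```

View pics/s6.png

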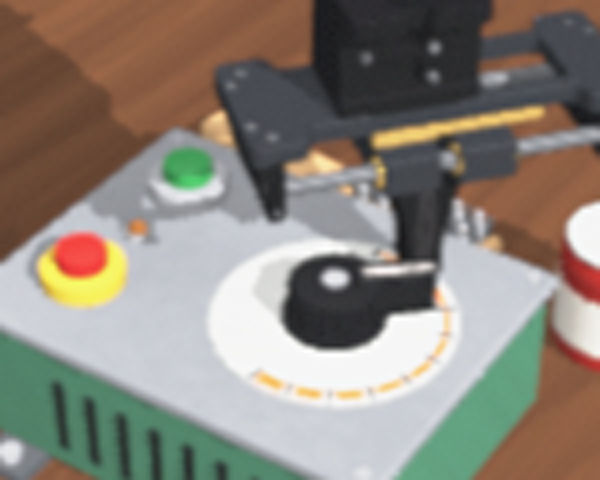

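The line runs (362,270)→(435,268), matching k=2, so two clicks are done. Pushing the third.

Emit:
carry_out(translation=[[0.14,0.41,0],[0.22,0.84,0],[0.27,1.28,0],[0.27,1.74,0],[0.27,1.74,0]], turn=[0.09,0.175,0.26,0.35,0.35], gripper=[0,0,0,0,0])

```text
time_s: 7.38
tool_pos: [0.6386, 0.038, 0.1131]
tool_rot: [180.0, -0.0, 32.4]
force: [-0.6, -0.2, 0.5]
grip_width: 0.0005
```

Run:
```python
from h import *
snap('s7')
for a in (32.4,27.4,22.4,17.4,14.4,12.4): tgt(a)
```

```text
7.375 [0.6385732  0.03804822 0.11308556] 32.38147028704704 [-0.59722802 -0.24555617  0.52171321]
psi 32.4 [0.6385 0.0382] shift cm [ 0.   -0.01  0.  ] turn 0.0 rows 0.0019114178030280881 0.0007184705071179486
psi 27.4 [0.6418 0.0353] shift cm [0.13 0.41 0.  ] turn 0.087 rows 0.06934829635612806 0.46800819013328626
psi 22.4 [0.6448 0.0321] shift cm [0.21 0.85 0.  ] turn 0.175 rows 0.1397790169442001 0.9352979097594545
psi 17.4 [0.6475 0.0286] shift cm [0.26 1.29 0.01] turn 0.262 rows 0.2099488488696535 1.4025876293856228
psi 14.4 [0.649  0.0264] shift cm [0.26 1.55 0.01] turn 0.314 rows 0.2518681223279797 1.6829614611613237
psi 12.4 [0.6499 0.0249] shift cm [0.26 1.73 0.01] turn 0.349 rows 0.27972031755185023 1.869877349011791
```

View pics/s7.png

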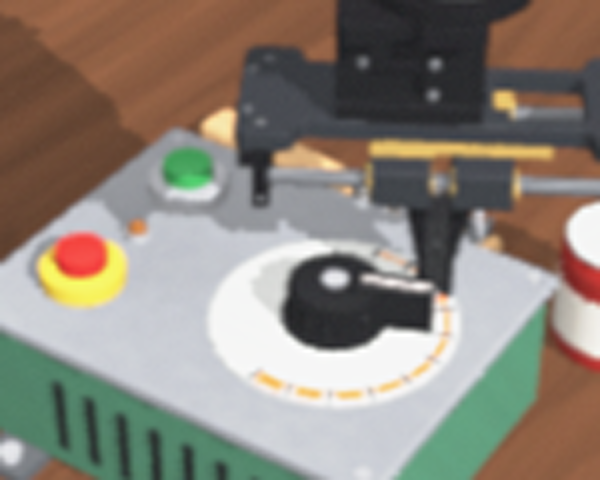

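The line runs (362,278)→(432,289), matching k=3. The last click goes slower, with a check just short of the crest.

Emit:
carry_out(translation=[[0.13,0.41,0],[0.21,0.85,0],[0.26,1.29,0],[0.26,1.5,0],[0.26,1.5,0]], turn=[0.09,0.175,0.26,0.3,0.3], gripper=[0,0,0,0,0])

```text
time_s: 8.05
tool_pos: [0.6489, 0.0266, 0.1131]
tool_rot: [180.0, -0.0, 15.2]
force: [0.3, -0.1, -0.6]
grip_width: 0.0005
```

Run:
```python
from h import *
snap('s8')
for a in (14.4,12.4,11.4): tgt(a)
```

```text
8.05 [0.64892211 0.02662163 0.11310782] 15.157546241606946 [ 0.33244585 -0.12155789 -0.60547854]
psi 14.4 [0.649  0.0264] shift cm [0.01 0.01 0.01] turn 0.013 rows 0.0033801933940562794 0.07028138556634778
psi 12.4 [0.6499 0.0249] shift cm [0.07 0.18 0.01] turn 0.048 rows 0.030405725844861006 0.2571972734168151
psi 11.4 [0.6504 0.0242] shift cm [0.09 0.26 0.01] turn 0.065 rows 0.044478285601437975 0.35065521734204874
```

View pics/s8.png

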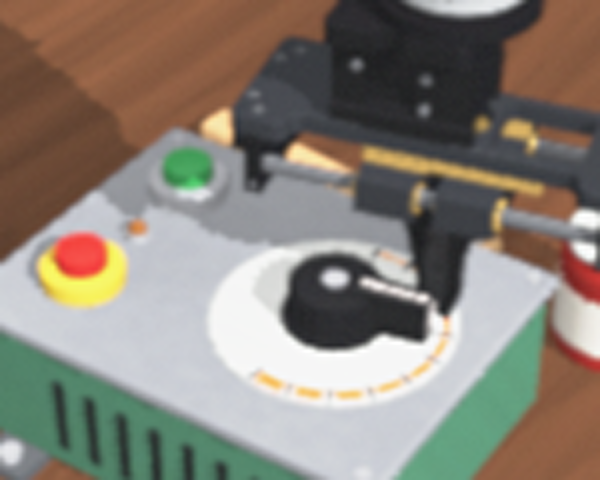

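The line now runs (362,280)→(430,300), about halfway between clicks 3 and 4. The finger is holding it near the crest, so I'll nudge it a little more.

Emit:
carry_out(translation=[[0.03,0.08,0],[0.06,0.16,0],[0.06,0.16,0],[0.06,0.16,0]], turn=[0.02,0.04,0.04,0.04], gripper=[0,0,0,0])

```text
time_s: 8.6
tool_pos: [0.6497, 0.0256, 0.113]
tool_rot: [180.0, -0.0, 12.8]
force: [-0.6, -1.0, -0.7]
grip_width: 0.0004
```

Run:
```python
from h import *
snap('s9')
```

```text
8.6 [0.64973632 0.02559615 0.11303402] 12.787972431437817 [-0.61389223 -1.02282428 -0.70085936]
```

View pics/s9.png

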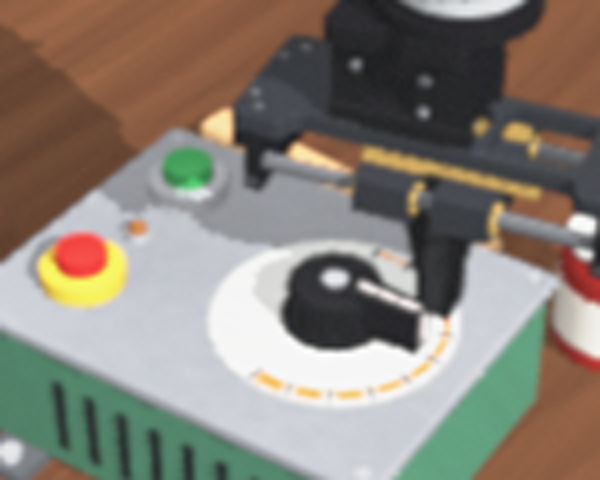

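It snapped: the line runs (358,285)→(420,312), matching k=4, and there is a gap to the finger. Now backing off and rising.

Emit:
carry_out(translation=[[0,-0.6,0],[0,-1.5,0],[0,-1.5,-3],[0,-1.5,-8],[0,-1.5,-12]], turn=[0,0,0,0,0], gripper=[0,0,0,0,0])

```text
time_s: 9.28
tool_pos: [0.6465, 0.0412, 0.235]
tool_rot: [-180.0, -0.1, 12.8]
force: [0.3, 0.7, -0.1]
grip_width: 0.0007
```

Emit:
carry_out(translation=[[0,-5,0],[0,-10,0],[0,-15,0],[0,-20,0],[0,-25,0]], turn=[0,0,0,0,0], gripper=[0,0,0,0,0])

```text
time_s: 9.9
tool_pos: [0.5901, 0.2866, 0.2332]
tool_rot: [-180.0, -0.0, 12.8]
force: [0.4, 0.4, -0.5]
grip_width: 0.0006
```

Emit:
carry_out(translation=[[0,-3,0],[0,-3,0],[0,-3,0]], turn=[0,0,0], gripper=[0,0,0])

```text
time_s: 10.28
tool_pos: [0.5847, 0.3123, 0.2331]
tool_rot: [179.9, -0.0, 12.7]
force: [-0.1, 0.4, -0.6]
grip_width: 0.0002
```

Run:
```python
from h import *
from cell import read_camera
import cv2
snap('s10')
im=read_camera('top'); im=cv2.cvtColor(im,cv2.COLOR_RGB2BGR); cv2.imwrite('pics/t10f.png',im); cv2.imwrite('pics/t10.png',cv2.resize(im[165:325,270:420],None,fx=3.75,fy=3.75,interpolation=cv2.INTER_CUBIC))
```

```text
10.275 [0.58466427 0.3123007  0.23311457] 12.737882380602684 [-0.14947011  0.44950941 -0.58395774]
```

View pics/t10.png

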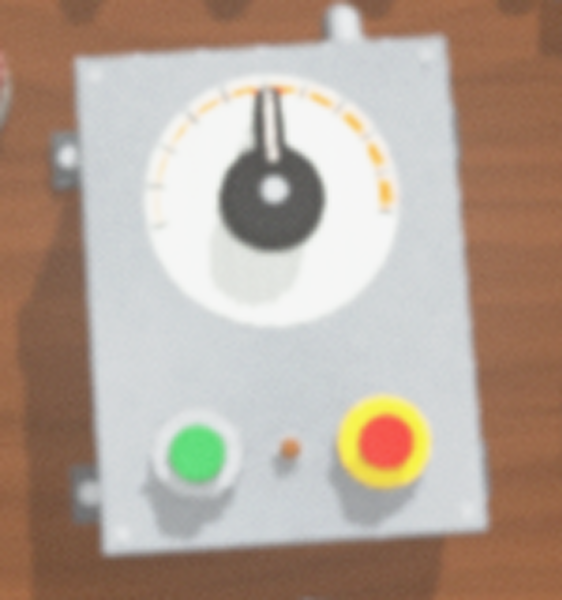

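View pics/t10f.png

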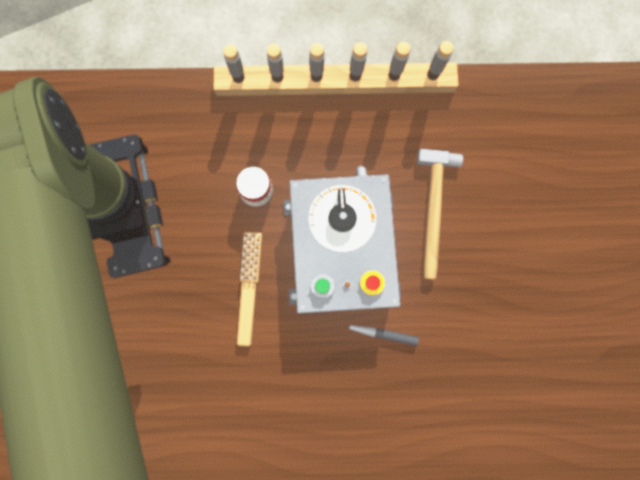

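View pics/s10.png

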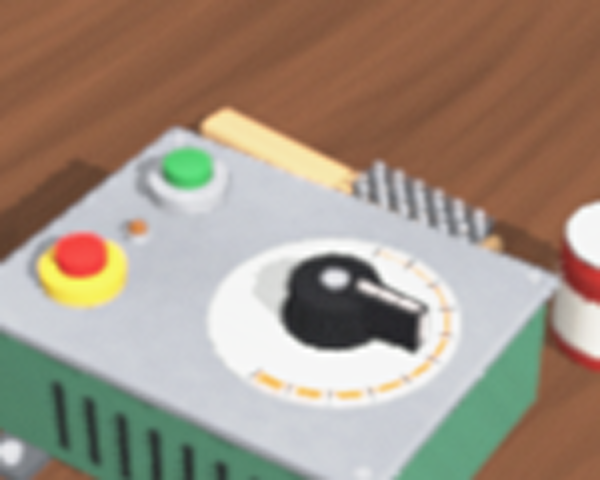

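In the top view the white line turned from (246,185)→(178,178) to (272,160)→(267,90), which is 80° clockwise. Both buttons are up, the loose things sit where they were, and the hand is well clear. Signing off.

```bash
python3 -c "
from cell import sign_off
print(sign_off())"
```

```text
the job is handed in; nothing more can be done
None
```

The blower is started and the dial is resting four clicks clockwise of where it began. I handed the job in at about 10.3 s of the 48 s allowed; `sign_off` reports no verdict, so I don't know the result.

- **Start button:** I pressed the green button to its stop with the closed fingertips (about 16 N, roughly 6 mm down). The dial was still at its first place, and I then let the button spring back.
- **Dial:** I pushed the blade round one click at a time with the closed fingertips from its counterclockwise side. A scene camera picture after each push confirmed clicks 1 to 3. On the last push the dial first stopped near the crest before click 4, so I nudged it a little further and it snapped in ahead of the finger.
- **Last checks:**
  - In the top view the dial's white line had turned 80° from its start, and the scene view agreed with click 4.
  - Both buttons looked up, and the hammer, tin, brush and punch looked unmoved.
  - The hand is about 0.3 m to the left of the box, touching nothing, and the force reading was within noise.

No check failed. The camera estimates of the box position differed by up to about 3 mm, which did not affect the work.

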